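# Restock the trauma case and leave its lid half open

## Robot

A 6-joint arm with a two-finger parallel gripper is mounted at the origin on the work surface. World frame = base frame: x ahead of the robot, y to its left, z up, the work surface at z = 0. Lengths are in m, angles in rad, forces in N, time in s.
With the tool pointing down it reaches from about 0.425 to 0.95 m from the base axis. Payload 3.5 kg.
Tool frame: the origin (TCP) lies at the very end of the fingers, on their centre line; the grasp point (between the pads) lies 19 mm behind it (arm.grip_point_offset is the distance from the TCP to the grasp point, in m); z points along the fingers, y is the line along which they close (so a half turn about z gives the same grasp; the last joint's range is limited). The gripper opens to 85 mm and grips with 20 to 120 N. Pads are 22 mm wide; open, the fingers measure 114 mm over their backs; the gripper's body (76 mm by 85 mm) begins 54 mm behind the grasp point. The pads swing forward as they close: fully open they stand 13 mm farther back than shut.
Start: joints at [0.987, 0.286, 1.577, -0, 1.279, -0.15], TCP at [0.284, 0.612, 0.201] pointing down, gripper open.
Joint ranges: [-2.77, 2.77], [-0.9, 2.22], [0.21, 2.48], [-1.53, 4.67], [0.24, 2.81], [-2.84, 2.84]. Speed limits (rad/s): [2.79, 2.79, 3.14, 3.14, 3.14, 3.14].

## Interface

Orientations are given as a rotation vector (axis times angle).
In Python, from cell import arm, eyes, nets gives the robot as it stands.
- The arm moves only by the shell command python3 -m crank 'ROWS'. ROWS is JSON, a list of rows, each a list of 3 entries, a list of its own where there are three numbers: the opening in per cent of the stroke, from 0 (shut) to 100 (fully open), then the shift along the tool's x, y, z in mm, then the turn about the tool's z in degrees. In form: [[fingers, [dx, dy, dz], spin], ...]. A call has 1 to 20 rows; each row is the pose to reach, as a shift and turn from the pose commanded when the call began, along the tool's axes at that moment; what a row does not reach only later rows make up. A row lasts 1/8 s, in which the tool goes at most 62.5 mm and 10.7 degrees, less where a joint would pass 70% of its speed; a pose out of reach is approached as far as the arm can. A call with a gripper value outside its range is refused whole. The fingers move at their own pace and stop on an object; the grip force is fixed at half the most. Time passes only in rows, so rows that repeat a pose let the fingers close. It gives the time, the measured TCP pose, the force, the opening and the grip force at its end, in the units of the state.
- arm.read_state(): the state, without advancing time (a new reading comes with each control period).
- eyes.camera(name): name is "side" or "top" or "wrist"; returns the picture (384x512x3 uint8, red, green, blue); there is no depth.
- eyes.camera_info(name): a dict with "fx", "fy", "cx", "cy" (pixels), "position" and "orientation" of the camera in the world. Camera axes: x right, y down, z forward; pixel columns grow to the right and rows downward; lengths in m; the calibration is good to about 2 mm. A picture is of the moment at which its call begins: read the wrist's pose just before it. camera_info takes no time and is no camera call; for the wrist camera it gives the pose at the moment of the call.
- arm.job_done(): hands the job in; it is judged then, once.
Trained networks look in the newest picture that a camera, given by its name, has taken for a name from the list of things; names that differ only in an ending like _2 or _b are one class to them, and where a whole thing is asked for, a point or a joint stands for the part that bears it (a point fixed in the world has none). Each returns a list of dicts, best first, with "confidence" (0 to 1); they miss things now and then, are a little off and sometimes report something else, mostly with a low value. They report only what shows in the picture. A call takes as long as a camera call. They do not tell look-alikes from the thing itself.
- nets.spot_in(thing, camera): "xyz" ([x, y, z] in m, in world coordinates, good to about 4 mm: the middle of the surface that is visible of it).
The state is a dict: "time_s": time; "joints": joint angles; "qd": joint speeds; "effort": joint torques, N m; "tool_pos": TCP position; "tool_rot": TCP orientation; "ft_force": force on the tool from outside, world axes, zero at the start; "torque": the same for the moment, N m; "finger_gap": finger opening in m; "grasp_force": force on a finger pad.
Only numpy, scipy, OpenCV 4.12 (cv2) and the standard library are available. Lean on these libraries where they do the work, as an engineer would, in place of code of your own. Each camera call takes 0.05 s, during which the arm holds its last target. There are 200 camera calls.

## Task

Raise the orange trauma case's stiff lid until it stands upright, and leave it up while you work. One of the two bays inside holds a yellow bone drill, which stays where it lies; the other holds a used black pulse oximeter: put that in the blue returns tray, and lay every green airway there is on the white turntable into the bay that the oximeter came from, leaving the laryngoscope handle and the penlight on the turntable. When everything is in place, lower the lid to half open, 45 degrees from shut, as the sign that the case is packed but not yet checked.

Things in the scene. Friction and masses are not known exactly. Their poses are not given: they have to be found in the camera images.
- case: orange hard-shell trauma case, fixed to the counter, 180 (x) by 310 (y) by 75 high without its lid; origin at the centre of its underside, x points from its front to its hinge side, y to its left. Walls 6 thick with the rim at height 75; inner floor at height 30. A grey divider along x at y = 0, 6 thick, its top at height 60, parts it into a left bay (y from 3 to 149) and a right bay (y from -149 to -3), each running from x = -84 to 84.
- lid (a joint): angle of the case's lid, rad: 0 shut (flat), pi/2 upright, up to 1.8 leaning back. The hinge axis runs along the case's y through x = +90, z = 77 in the case's frame. The lid is 178 by 308 by 22 thick, 0.35 kg, and stiff: it stays at any angle where it is left; moving it takes about 3 to 6 N at its bar. It starts shut or slightly ajar.
- lid_bar (a point): middle of the lid's lift bar: a round black bar 12 in diameter, 130 long, parallel to the hinge, carried 42 mm beyond the lid's free edge by an arm 60 mm to each side of its middle (110 mm free between the arms). With the lid shut the bar is in front of the case, 222 mm from the hinge axis towards the front and 12 above the hinge axis; it swings round the hinge with the lid. Fingers can straddle it from above at any lid angle from shut to upright (the bar turns between them).
- turntable: white round lazy-susan turntable, radius 150, top at height 20, brake on so that it does not turn; origin at the centre of its underside.
- returns: blue returns tray, fixed, 120 (x) by 100 (y) outside, rim 14 high, walls and floor 4 thick; origin at the centre of its underside.
- oximeter_mid (a point): centre of the black pulse oximeter, a block 62 (its x) by 36 (its y) by 34 high, lying loose in one of the case's bays at the start; about 60 g.
- drill_mid (a point): middle of the yellow bone drill lying on its side in the other bay, about 105 by 95 by 38 high, 18 above its underside; stays there.
- airway1_mid (a point): middle of the straight bite block of a green oropharyngeal airway lying flat on its side, about 93 long, 18 high, 30 g; may be absent. Grip it here across its y: the bite block is 42 long (x) and 14 wide (y); a flange 30 wide and 5 thick closes its +x end at x = 25, and at -x a curved tube 11 wide runs on to x = -68, bending to y = +19. This point is 9 above its underside.
- airway2_mid (a point): middle of the straight bite block of a green oropharyngeal airway lying flat on its side, about 93 long, 18 high, 30 g; may be absent. Grip it here across its y: the bite block is 42 long (x) and 14 wide (y); a flange 30 wide and 5 thick closes its +x end at x = 25, and at -x a curved tube 11 wide runs on to x = -68, bending to y = +19. This point is 9 above its underside.
- airway3_mid (a point): middle of the straight bite block of a green oropharyngeal airway lying flat on its side, about 93 long, 18 high, 30 g; may be absent. Grip it here across its y: the bite block is 42 long (x) and 14 wide (y); a flange 30 wide and 5 thick closes its +x end at x = 25, and at -x a curved tube 11 wide runs on to x = -68, bending to y = +19. This point is 9 above its underside.
- handle_mid (a point): middle of the chrome laryngoscope handle on the turntable, 100 long (x), 26 thick; stays there.
- penlight_mid (a point): middle of the stainless penlight on the turntable, about 115 long (x), 14 thick; stays there.
Things that resemble listed ones, but are neither listed nor needed, are in the scene too. What is shaped like the part that bears penlight_mid but red or turquoise is not meant.

How it is judged:
On the way, in this order (a step that is already met when the one before it is completed fails the run):
1. the lid stands upright, within 10 degrees (value of joint lid between 1.396 and 1.745 rad), for 0.3 s.
2. with the lid still up (above 75 degrees), the oximeter is in the returns tray and every airway lies released in the bay without the drill ((((x of drill_mid in the frame of case between -0.086 and 0.086 m and y of drill_mid in the frame of case between 0.003 and 0.15 m and z of drill_mid in the frame of case between 0.025 and 0.08 m) and (x of airway1_mid in the frame of case between -0.086 and 0.086 m and y of airway1_mid in the frame of case between -0.15 and -0.003 m and z of airway1_mid in the frame of case between 0.025 and 0.08 m) and (x of airway2_mid in the frame of case between -0.086 and 0.086 m and y of airway2_mid in the frame of case between -0.15 and -0.003 m and z of airway2_mid in the frame of case between 0.025 and 0.08 m) and (x of airway3_mid in the frame of case between -0.086 and 0.086 m and y of airway3_mid in the frame of case between -0.15 and -0.003 m and z of airway3_mid in the frame of case between 0.025 and 0.08 m)) or ((x of drill_mid in the frame of case between -0.086 and 0.086 m and y of drill_mid in the frame of case between -0.15 and -0.003 m and z of drill_mid in the frame of case between 0.025 and 0.08 m) and (x of airway1_mid in the frame of case between -0.086 and 0.086 m and y of airway1_mid in the frame of case between 0.003 and 0.15 m and z of airway1_mid in the frame of case between 0.025 and 0.08 m) and (x of airway2_mid in the frame of case between -0.086 and 0.086 m and y of airway2_mid in the frame of case between 0.003 and 0.15 m and z of airway2_mid in the frame of case between 0.025 and 0.08 m) and (x of airway3_mid in the frame of case between -0.086 and 0.086 m and y of airway3_mid in the frame of case between 0.003 and 0.15 m and z of airway3_mid in the frame of case between 0.025 and 0.08 m))) and x of oximeter_mid in the frame of returns between -0.06 and 0.06 m and y of oximeter_mid in the frame of returns between -0.05 and 0.05 m and z of oximeter_mid in the frame of returns between 0 and 0.045 m and value of joint lid above 1.309 rad and contact force between the fingers and airway1 below 0.1 N and contact force between the fingers and airway2 below 0.1 N and contact force between the fingers and airway3 below 0.1 N and contact force between the fingers and oximeter below 0.1 N), for 0.3 s.
At the end, for the whole second after the job is handed in: The lid rests at 45 degrees from shut, within 9 degrees; the oximeter lies in the returns tray; every airway lies, released and at rest, in the bay that has no drill; the drill is within 30 mm of where it started; the laryngoscope handle and the penlight are still on the turntable ((((x of drill_mid in the frame of case between -0.086 and 0.086 m and y of drill_mid in the frame of case between 0.003 and 0.15 m and z of drill_mid in the frame of case between 0.025 and 0.08 m) and (x of airway1_mid in the frame of case between -0.086 and 0.086 m and y of airway1_mid in the frame of case between -0.15 and -0.003 m and z of airway1_mid in the frame of case between 0.025 and 0.08 m) and (x of airway2_mid in the frame of case between -0.086 and 0.086 m and y of airway2_mid in the frame of case between -0.15 and -0.003 m and z of airway2_mid in the frame of case between 0.025 and 0.08 m) and (x of airway3_mid in the frame of case between -0.086 and 0.086 m and y of airway3_mid in the frame of case between -0.15 and -0.003 m and z of airway3_mid in the frame of case between 0.025 and 0.08 m)) or ((x of drill_mid in the frame of case between -0.086 and 0.086 m and y of drill_mid in the frame of case between -0.15 and -0.003 m and z of drill_mid in the frame of case between 0.025 and 0.08 m) and (x of airway1_mid in the frame of case between -0.086 and 0.086 m and y of airway1_mid in the frame of case between 0.003 and 0.15 m and z of airway1_mid in the frame of case between 0.025 and 0.08 m) and (x of airway2_mid in the frame of case between -0.086 and 0.086 m and y of airway2_mid in the frame of case between 0.003 and 0.15 m and z of airway2_mid in the frame of case between 0.025 and 0.08 m) and (x of airway3_mid in the frame of case between -0.086 and 0.086 m and y of airway3_mid in the frame of case between 0.003 and 0.15 m and z of airway3_mid in the frame of case between 0.025 and 0.08 m))) and x of oximeter_mid in the frame of returns between -0.06 and 0.06 m and y of oximeter_mid in the frame of returns between -0.05 and 0.05 m and z of oximeter_mid in the frame of returns between 0 and 0.045 m and distance of drill_mid from where it was at the start of the episode below 0.03 m and value of joint lid between 0.628 and 0.942 rad and horizontal distance between each of handle_mid, penlight_mid and turntable below 0.15 m and height (world z) of handle_mid between 0.02 and 0.06 m and height (world z) of penlight_mid between 0.02 and 0.06 m and linear speed of each of airway1, airway2, airway3, oximeter below 0.03 m/s and velocity of joint lid between -0.05 and 0.05 rad/s and contact force between the fingers and airway1 below 0.1 N and contact force between the fingers and airway2 below 0.1 N and contact force between the fingers and airway3 below 0.1 N and contact force between the fingers and oximeter below 0.1 N); the robot touches nothing.
It fails at once if the bone drill is lifted out of the case (height (world z) of drill_mid above 0.11 m).
Of airway1, airway2, airway3 only 2 to 3 are there at a start; the rules pass over those that are not, and their reading is None.
At some moment in a run one of airway1, airway2, airway3, oximeter may be knocked a few centimetres aside while the robot is not near it.
Once in a run the grip may slacken for a moment while it holds something.
It also fails if it takes over 208 s, if anything falls off the work surface, if the arm or the gripper's body presses on something with over 40 N, if the wrist force passes 120 N, or if a joint passes its speed limit or range.

## Working session

There is one attempt and no reset: what is moved stays moved. The work goes in short steps, Python scripts to look and compute and a shell command to move; the robot and the scene stay as the last step left them, time stands still between calls to the robot, and variables do not carry over. Pictures are saved under pics/ and viewed, at most 14 in all, crops included, and the job is handed in when it is done.

```bash
mkdir -p pics; ls; cat > h.py <<'E'
import numpy as np, cv2
from scipy.spatial.transform import Rotation as R
from cell import arm, eyes, nets
def snap(cam,fn): 
    im=eyes.camera(cam); cv2.imwrite('pics/'+fn,cv2.cvtColor(im,cv2.COLOR_RGB2BGR)); return im
def camRT(i):
    o=np.array(i['orientation'],float)
    Rm=o if o.shape==(3,3) else (R.from_rotvec(o).as_matrix() if o.size==3 else R.from_quat(o).as_matrix())
    return Rm,np.array(i['position'])
def ray(i,u,v,z):
    Rm,p=camRT(i); d=Rm@np.array([(u-i['cx'])/i['fx'],(v-i['cy'])/i['fy'],1]); return p+d*(z-p[2])/d[2]
def proj(i,X):
    Rm,p=camRT(i); c=Rm.T@(np.array(X)-p); return i['fx']*c[0]/c[2]+i['cx'],i['fy']*c[1]/c[2]+i['cy']
def to_tool(X,s=None):
    s=s or arm.read_state(); return 1000*R.from_rotvec(s['tool_rot']).as_matrix().T@(np.array(X)-s['tool_pos'])
E
python3 - <<'E'
from h import *
s=arm.read_state(); print({k:np.round(v,3) for k,v in s.items()})
print(R.from_rotvec(s['tool_rot']).as_matrix().round(3))
snap('top','top0.png'); print(eyes.camera_info('top'))
for t in ['case','lid_bar','turntable','returns','oximeter_mid','airway1_mid','handle_mid','penlight_mid','drill_mid']:
    for d in nets.spot_in(t,'top'): print(t,np.round(d['xyz'],3),round(d['confidence'],2),np.round(proj(eyes.camera_info('top'),d['xyz'])))
snap('side','side0.png'); print(eyes.camera_info('side'))
for t in ['case','lid_bar']:
    for d in nets.spot_in(t,'side'): print(t,np.round(d['xyz'],3),round(d['confidence'],2))
a=cv2.imread('pics/top0.png');b=cv2.imread('pics/side0.png')
E
```

```text
pics
{'time_s': np.float64(0.0), 'joints': array([ 0.987,  0.287,  1.578,  0.   ,  1.279, -0.15 ]), 'qd': array([-0.003,  0.001, -0.001, -0.001,  0.001,  0.   ]), 'effort': array([ 1.0000e-03, -4.0597e+01, -2.9264e+01, -0.0000e+00,  6.0000e-03,
        0.0000e+00]), 'tool_pos': array([0.283, 0.612, 0.2  ]), 'tool_rot': array([-0.676, -3.067,  0.004]), 'ft_force': array([ 0.393, -0.842, -0.135]), 'torque': array([ 0.039, -0.027,  0.066]), 'grasp_force': np.float64(0.0), 'finger_gap': np.float64(0.085)}
[[-0.907  0.42  -0.001]
 [ 0.42   0.907 -0.002]
 [ 0.    -0.002 -1.   ]]
{'fx': 393.0729045723514, 'fy': 393.0729045723514, 'cx': 256.35544921319973, 'cy': 192.9306922430836, 'position': array([ 0.32452744, -0.11993043,  1.37295652]), 'orientation': array([-2.19754889,  2.14884141, -0.10446853])}
case [0.519 0.211 0.106] 0.8 [155. 168.]
case [ 0.482 -0.193  0.042] 0.55 [278. 185.]
lid_bar [0.521 0.22  0.113] 0.6 [152. 167.]
turntable [ 0.521 -0.28   0.022] 0.84 [303. 174.]
turntable [ 0.513 -0.029  0.002] 0.62 [231. 176.]
turntable [ 0.624 -0.232  0.038] 0.59 [290. 144.]
returns [ 0.517 -0.029  0.001] 0.84 [231. 175.]
penlight_mid [ 0.428 -0.275  0.03 ] 0.69 [302. 201.]
penlight_mid [ 0.234 -0.301  0.01 ] 0.59 [308. 258.]
penlight_mid [0.284 0.21  0.013] 0.5 [159. 240.]
penlight_mid [0.362 0.004 0.018] 0.48 [220. 219.]
{'fx': 436.58664669843597, 'fy': 436.58664669843597, 'cx': 250.3314779590404, 'cy': 190.16421277131454, 'position': array([-0.1974856 , -0.94138442,  0.64813609]), 'orientation': array([-1.97876527,  0.67391174, -0.39482027])}
lid_bar [0.503 0.18  0.109] 0.87
```

```bash
python3 - <<'E'
import cv2
a=cv2.imread('pics/top0.png'); cv2.imwrite('pics/top0c.png',cv2.resize(a[60:280,80:380],None,fx=2.66,fy=2.66,interpolation=cv2.INTER_CUBIC))
E
```

```text
(no output)
```

View pics/top0c.png

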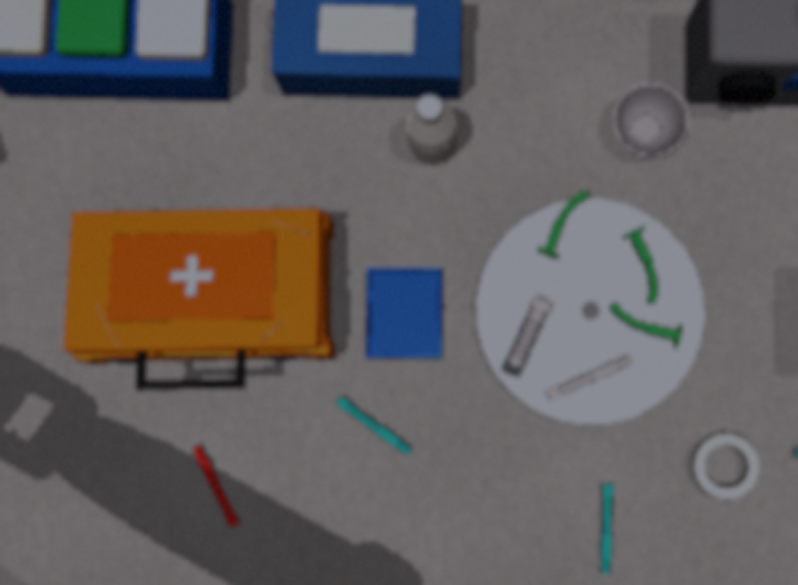

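View pics/side0.png

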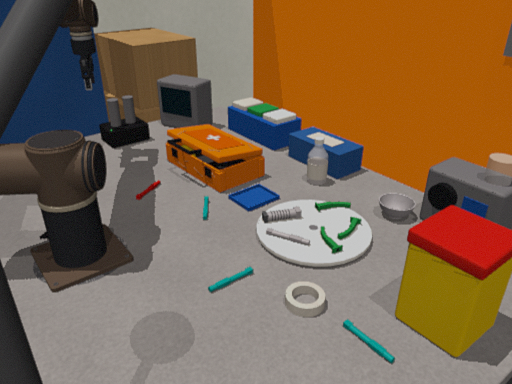

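The pictures show the case at crop (200,283) with its lid slightly ajar and the bar at crop (140..242,384). The blue tray is at (404,312) and the turntable at (590,310), carrying three green airways at (565,222), (645,265) and (648,325), the handle at (528,335) and the penlight at (588,378). The red and turquoise sticks are look-alikes. Next I'll fit the case pose and lid angle.

```bash
python3 - <<'E'
from h import *
from scipy.optimize import least_squares
i=eyes.camera_info('top')
f=lambda u,v:(u/2.66+80-.3,v/2.66+60-.3)
def bar(th): 
    c,s=np.cos(th),np.sin(th); return lambda a,y,h:(90-a*c+h*s, y, 77+a*s+h*c)
def W(p,q): 
    c,s=np.cos(p[2]),np.sin(p[2]); return [p[0]+(c*q[0]-s*q[1])/1e3,p[1]+(s*q[0]+c*q[1])/1e3,q[2]/1e3]
obs=[f(330,357),f(77,359),f(328,210),f(72,212),f(139,385),f(243,383.5),f(66,352),f(318,349)]
def res(p):
    b=bar(p[3]); P=[(-90,-155,75),(-90,155,75),b(1,-154,23),b(1,154,23),b(222,65,12),b(222,-65,12),b(180,154,20),b(180,-154,20)]
    return np.ravel([np.array(proj(i,W(p,q)))-o for q,o in zip(P,obs)])
r=least_squares(res,[.52,.21,0,.1],loss='soft_l1'); p=r.x; print(p.round(3),r.fun.round(1))
b=bar(p[3]); print('bar',np.round(W(p,b(222,0,12)),3))
g=lambda u,v,z:ray(i,*f(u,v),z).round(3)
print('tray',g(404,312,.01),'tt',g(590,310,.02))
for n,a,bb in [('a1',(548,252),(585,193)),('a2',(635,235),(653,300)),('a3',(678,335),(614,308))]: print(n,'flange',g(*a,.03),'tip',g(*bb,.03))
print('handle',g(528,335,.03),'pen',g(588,378,.03))
for k in ['airway1_mid','airway2_mid','airway3_mid','handle_mid']:
  eyes.camera('top')
  for d in nets.spot_in(k,'top'): print(k,np.round(d['xyz'],3),round(d['confidence'],2))
w=eyes.camera_info('wrist'); s=arm.read_state(); Rm,pp=camRT(w)
Rt=R.from_rotvec(s['tool_rot']).as_matrix(); print('wrist cam in tool',Rt.T@(pp-s['tool_pos']),(Rt.T@Rm).round(2),w['fx'])
print('tool->bar',to_tool(np.array(W(p,b(222,0,12)))).round())
E
```

```text
[0.526 0.216 0.032 0.155] [-1.1  0.   0.4  0.1 -1.5 -0.5  1.2 -0.5 -0.5  0.5  1.3  0.7 -0.9 -0.3
  1.  -0. ]
bar [0.398 0.212 0.123]
tray [ 0.508 -0.032  0.01 ] tt [ 0.515 -0.276  0.02 ]
a1 flange [ 0.589 -0.219  0.03 ] tip [ 0.668 -0.266  0.03 ]
a2 flange [ 0.614 -0.332  0.03 ] tip [ 0.529 -0.356  0.03 ]
a3 flange [ 0.484 -0.389  0.03 ] tip [ 0.517 -0.305  0.03 ]
handle [ 0.479 -0.195  0.03 ] pen [ 0.425 -0.273  0.03 ]
airway1_mid [ 0.496 -0.35   0.039] 0.64
airway3_mid [ 0.627 -0.229  0.038] 0.49
handle_mid [ 0.481 -0.191  0.041] 0.76
wrist cam in tool [ 0.07572456 -0.00021463 -0.17193172] [[-0.   -0.96 -0.3 ]
 [ 1.   -0.   -0.  ]
 [ 0.   -0.3   0.96]] 333.4474621050117
tool->bar [-273. -316.   78.]
```

```bash
python3 -m crank '[[100,[-60,-70,-10],9],[80,[-120,-140,-20],18],[60,[-180,-210,-20],30],[40,[-230,-270,-20],42],[35,[-273,-316,-20],53],[35,[-273,-316,-20],63],[35,[-273,-316,-20],63],[35,[-273,-316,-20],63]]'
python3 - <<'E'
from h import *
s=arm.read_state(); print(s['tool_pos'],s['finger_gap'],R.from_rotvec(s['tool_rot']).as_matrix().round(3))
w=eyes.camera_info('wrist'); snap('wrist','w1.png')
for d in nets.spot_in('lid_bar','wrist'): print(np.round(d['xyz'],3),d['confidence'])
for z in (.11,.12,.13): print(proj(w,[.398,.212,z]))
E
```

```text
time_s: 2.05
tool_pos: [0.3994, 0.2088, 0.2218]
tool_rot: [2.185, 2.257, 0.001]
ft_force: [0.1, -0.1, -0.3]
finger_gap: 0.0296
grasp_force: 0.0
[0.39942187 0.20879458 0.2217509 ] 0.029633011234618593 [[-0.032  0.999  0.001]
 [ 0.999  0.032 -0.   ]
 [-0.     0.001 -1.   ]]
[0.525 0.242 0.115] 0.66
(np.float64(252.57421284027302), np.float64(171.24469340640118))
(np.float64(252.54534841937527), np.float64(174.1558347626888))
(np.float64(252.51446548669716), np.float64(177.27055453625127))
```

View pics/w1.png

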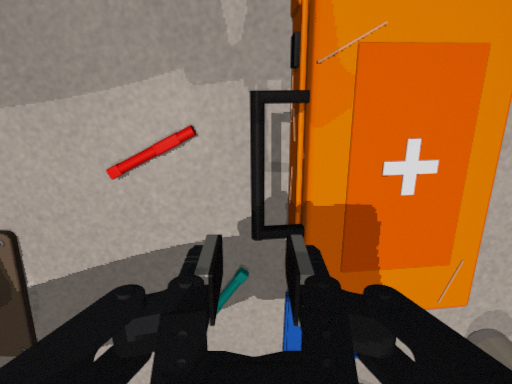

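The bar shows at column 257, rows 92 to 239, so it lies between the fingers. I'll use its 130 mm length to work out its height.

```bash
python3 - <<'E'
from h import *
w=eyes.camera_info('wrist')
for z in (.09,.1,.11,.12,.13):
  a,b=ray(w,257.5,91,z),ray(w,257.5,240,z); print(z,np.linalg.norm(a-b).round(4),((a+b)/2).round(4),to_tool((a+b)/2).round())
E
```

```text
0.09 0.1431 [0.4019 0.21   0.09  ] [ -1.   3. 132.]
0.1 0.1384 [0.4017 0.2125 0.1   ] [  1.   3. 122.]
0.11 0.1337 [0.4015 0.215  0.11  ] [  4.   3. 112.]
0.12 0.129 [0.4013 0.2175 0.12  ] [  6.   3. 102.]
0.13 0.1243 [0.401  0.2201 0.13  ] [ 9.  3. 92.]
```

```bash
python3 -m crank '[[35,[6,3,40],0],[35,[6,3,80],0],[35,[6,3,105],0],[35,[6,3,120],0],[20,[6,3,120],0],[0,[6,3,120],0],[0,[6,3,120],0],[0,[6,3,120],0],[0,[6,3,120],0]]'
```

```text
time_s: 3.28
tool_pos: [0.4016, 0.2171, 0.1017]
tool_rot: [2.179, 2.262, 0.001]
ft_force: [0.6, -0.6, 0.1]
finger_gap: 0.0002
grasp_force: 0.0
```

```bash
python3 - <<'E'
from h import *
snap('wrist','w2.png'); s=arm.read_state(); print(s['grasp_force'],s['ft_force'])
E
```

```text
0.0 [0.27404161 0.40533405 1.20638439]
```

View pics/w2.png

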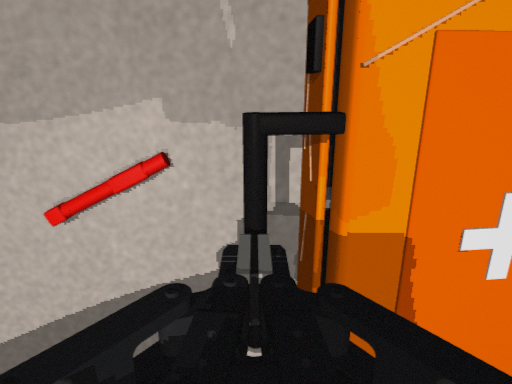

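```bash
python3 - <<'E'
from h import *
im=cv2.imread('pics/w2.png'); g=im.max(2).astype(int)
print('w2 col',g[150:152,235:280].tolist()[0]); print('w2 rows',g[100:122,255].tolist())
im1=cv2.imread('pics/w1.png'); g1=im1.max(2).astype(int)
print('w1 rows',g1[82:104,257].tolist(), g1[228:248,257].tolist()); print('w1 col',g1[165,240:275].tolist())
w=eyes.camera_info('wrist')
for z in (.08,.085,.09,.095,.1,.105,.11,.12): print(z,ray(w,256,112.5,z).round(4))
print(w['position'])
E
```

```text
w2 col [169, 169, 169, 172, 173, 174, 174, 149, 77, 17, 16, 20, 16, 23, 24, 25, 26, 24, 29, 34, 26, 27, 26, 21, 20, 23, 25, 18, 19, 22, 16, 10, 64, 128, 144, 147, 166, 174, 174, 175, 131, 106, 101, 102, 102]
w2 rows [152, 152, 150, 149, 146, 147, 146, 147, 147, 147, 146, 134, 42, 13, 30, 33, 33, 30, 31, 31, 32, 29]
w1 rows [143, 141, 144, 146, 143, 144, 141, 134, 96, 32, 32, 32, 31, 33, 35, 31, 31, 34, 29, 33, 30, 30] [22, 24, 25, 29, 25, 23, 26, 23, 25, 21, 23, 28, 53, 99, 99, 98, 98, 101, 99, 99]
w1 col [164, 164, 164, 163, 165, 163, 161, 160, 159, 157, 109, 43, 21, 22, 27, 28, 38, 37, 30, 22, 24, 20, 19, 12, 81, 128, 140, 143, 142, 140, 139, 102, 76, 78, 80]
0.08 [0.4002 0.2776 0.08  ]
0.085 [0.4001 0.278  0.085 ]
0.09 [0.4001 0.2784 0.09  ]
0.095 [0.4    0.2788 0.095 ]
0.1 [0.4    0.2792 0.1   ]
0.105 [0.3999 0.2795 0.105 ]
0.11 [0.3999 0.2799 0.11  ]
0.12 [0.3998 0.2807 0.12  ]
[0.39830357 0.29240692 0.27353096]
```

The gap read zero, so the bar is lower than I estimated, just under the fingertips. I'll open, go deeper and close again.

```bash
python3 -m crank '[[38,[0,0,-10],0],[38,[0,0,-10],0],[38,[0,0,-10],0],[38,[0,-1,5],0],[38,[0,-1,20],0],[38,[0,-1,25],0],[0,[0,-1,25],0],[0,[0,-1,25],0],[0,[0,-1,25],0],[0,[0,-1,25],0]]'
```

```text
time_s: 4.58
tool_pos: [0.4026, 0.217, 0.0765]
tool_rot: [2.177, 2.26, 0.007]
ft_force: [6.0, 0.2, -6.3]
finger_gap: 0.0096
grasp_force: 58.4
```

```bash
python3 -m crank '[[0,[0,0,-8],0],[0,[0,0,-16],0],[0,[0,0,-24],0],[0,[0,1,-30],0]]'
python3 - <<'E'
from h import *
snap('wrist','w3.png')
E
```

```text
time_s: 5.08
tool_pos: [0.4111, 0.2174, 0.109]
tool_rot: [2.167, 2.251, 0.031]
ft_force: [26.2, 0.5, -15.4]
finger_gap: 0.0093
grasp_force: 58.2
```

View pics/w3.png

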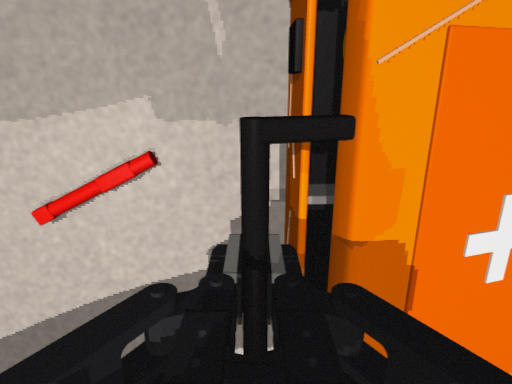

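The bar is now between the pads and the lid is rising, but it pulls the tool toward +x. I'll relax that pull and follow the arc.

```bash
python3 -m crank '[[0,[0,6,0],0],[0,[0,7,-8],0],[0,[0,11,-18],0],[0,[0,17,-35],0],[0,[0,25,-52],0],[0,[0,35,-69],0],[0,[0,35,-69],0]]'
```

```text
time_s: 6.0
tool_pos: [0.4451, 0.2187, 0.1756]
tool_rot: [2.17, 2.251, 0.029]
ft_force: [25.3, 2.4, -17.9]
finger_gap: 0.0089
grasp_force: 59.3
```

```bash
python3 -m crank '[[0,[0,9,0],0],[0,[0,15,-10],0],[0,[0,28,-25],0],[0,[0,42,-38],0],[0,[0,58,-50],0],[0,[0,74,-60],0],[0,[0,74,-60],0]]'
```

```text
time_s: 6.88
tool_pos: [0.5105, 0.2211, 0.2354]
tool_rot: [-2.18, -2.262, 0.001]
ft_force: [1.0, -0.4, -1.5]
finger_gap: 0.0088
grasp_force: 60.0
```

```bash
python3 -m crank '[[0,[0,17,-9],0],[0,[0,35,-16],0],[0,[0,54,-22],0],[0,[0,73,-26],0],[0,[0,92,-29],0],[0,[0,111,-30],0],[0,[0,121,-30],0],[0,[0,123,-30],0],[0,[0,123,-30],0]]'
python3 - <<'E'
from h import *
im=snap('side','s1.png'); cv2.imwrite('pics/s1c.png',cv2.resize(cv2.imread('pics/s1.png')[60:260,120:400],None,fx=2.8,fy=2.8))
E
```

```text
time_s: 8.0
tool_pos: [0.6341, 0.2262, 0.2682]
tool_rot: [2.177, 2.261, 0.006]
ft_force: [-0.5, -7.5, 5.8]
finger_gap: 0.0086
grasp_force: 58.9
```

View pics/s1c.png

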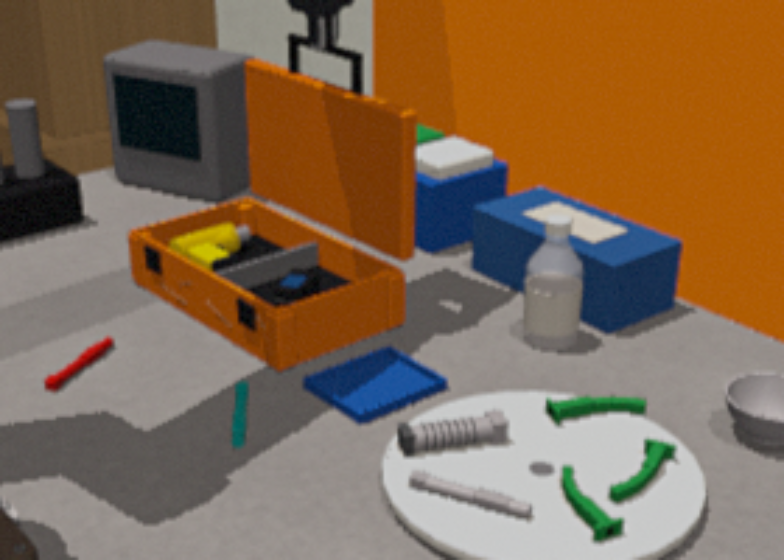

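Picture: the lid stands upright. The drill (yellow, crop (210,245)) is in the left bay, and the dark oximeter with its blue mark (crop (295,285)) is in the right bay. I'll release the bar and retreat.

```bash
python3 -m crank '[[38,[0,0,0],0],[38,[0,0,0],0],[38,[0,0,0],0],[38,[0,0,-20],0],[38,[0,0,-50],0],[38,[0,0,-95],0],[50,[-20,-50,-95],0],[60,[-60,-100,-95],0],[75,[-110,-140,-95],0],[100,[-160,-170,-95],0],[100,[-210,-190,-95],0],[100,[-260,-200,-95],0],[100,[-260,-200,-95],0]]'
python3 - <<'E'
from h import *
snap('top','top1.png'); i=eyes.camera_info('top')
for t in ['oximeter_mid','airway1_mid','airway2_mid','handle_mid','returns','drill_mid','turntable','penlight_mid']:
    for d in nets.spot_in(t,'top'): print(t,np.round(d['xyz'],3),round(d['confidence'],2),np.round(proj(i,d['xyz'])))
a=cv2.imread('pics/top1.png'); cv2.imwrite('pics/top1c.png',cv2.resize(a[110:230,90:360],None,fx=2.95,fy=2.95,interpolation=cv2.INTER_CUBIC))
E
```

```text
time_s: 9.68
tool_pos: [0.4427, -0.0442, 0.3621]
tool_rot: [2.184, 2.254, 0.001]
ft_force: [-0.1, 0.6, -0.2]
finger_gap: 0.0853
grasp_force: 0.0
oximeter_mid [0.54  0.15  0.063] 0.49 [177. 164.]
airway1_mid [ 0.496 -0.351  0.038] 0.69 [324. 181.]
airway2_mid [ 0.589 -0.349  0.034] 0.65 [323. 155.]
returns [ 0.47  -0.072  0.004] 0.45 [243. 188.]
drill_mid [0.504 0.306 0.056] 0.7 [131. 174.]
turntable [ 0.52  -0.279  0.023] 0.79 [303. 175.]
turntable [ 0.589 -0.347  0.038] 0.21 [323. 155.]
turntable [0.504 0.307 0.054] 0.16 [131. 174.]
penlight_mid [ 0.337 -0.608  0.015] 0.6 [397. 230.]
penlight_mid [ 0.429 -0.274  0.034] 0.45 [301. 201.]
penlight_mid [ 0.588 -0.349  0.036] 0.43 [324. 155.]
penlight_mid [0.312 0.222 0.012] 0.42 [156. 232.]
```

View pics/top1c.png

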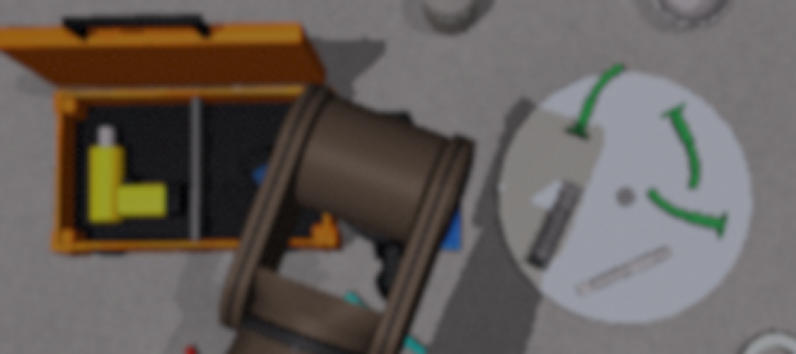

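Picture: the lid is up, the drill is at crop (125,185) in the left bay, and the oximeter is partly hidden by the arm at crop (262,175). I'll view it from above with the wrist camera.

```bash
python3 -m crank '[[100,[50,20,20],0],[100,[100,50,60],0],[100,[150,80,100],0],[100,[190,90,140],0],[100,[190,90,140],0],[100,[190,90,140],0]]'
python3 - <<'E'
from h import *
s=arm.read_state(); print(s['tool_pos']); w=eyes.camera_info('wrist')
snap('wrist','w4.png')
for d in nets.spot_in('oximeter_mid','wrist'): print(np.round(d['xyz'],3),d['confidence'],proj(w,d['xyz']))
E
```

```text
time_s: 10.88
tool_pos: [0.5257, 0.1522, 0.2201]
tool_rot: [-2.177, -2.264, 0.002]
ft_force: [0.4, -0.1, 1.3]
finger_gap: 0.0855
grasp_force: 0.0
[0.52570066 0.15215797 0.22005007]
[0.529 0.143 0.066] 0.96 (np.float64(256.9516252722218), np.float64(173.32496742902478))
```

View pics/w4.png

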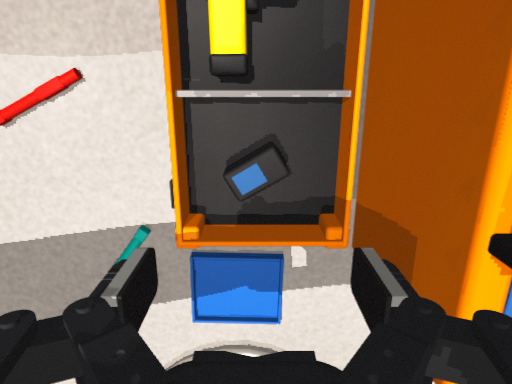

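The oximeter's top face shows at pixels (226,176), (268,146), (287,167) and (243,198), with the tray at (192..283, 253..322).

```bash
cat >> h.py <<'E'
def spin_to(heading_deg,s=None):
    "spin so tool y lies along heading (mod 180)"
    s=s or arm.read_state(); y=R.from_rotvec(s['tool_rot']).as_matrix()[:,1]
    h=np.degrees(np.arctan2(y[1],y[0])); d=(h-heading_deg+90)%180-90; return d, np.degrees(s['joints'][0]),np.degrees(s['joints'][5])
E
python3 - <<'E'
from h import *
w=eyes.camera_info('wrist')
P=[ray(w,u,v,.064) for u,v in [(226,176),(268,146),(287,167),(243,198)]]
e=[P[(k+1)%4]-P[k] for k in range(4)]
print([np.linalg.norm(x).round(4) for x in e],[np.degrees(np.arctan2(x[1],x[0])).round(1) for x in e])
c=np.mean(P,0); print('oxi',c.round(4),to_tool([c[0],c[1],.047]).round())
short=e[1]-e[3]; h=np.degrees(np.arctan2(short[1],short[0])); print('short heading',h,spin_to(h))
T=[ray(w,u,v,.014) for u,v in [(192,253),(283,252),(281,322),(195,322)]]; print('tray',np.round(T,3),np.mean(T,0).round(4))
for n,u,v in [('div front',180,94),('div back',350,94)]: print(n,ray(w,u,v,.06).round(4))
for n,u,v in [('front right corner',177,247),('back right',348,246)]: print(n,ray(w,u,v,.075).round(4))
E
```

```text
[np.float64(0.0527), np.float64(0.0291), np.float64(0.056), np.float64(0.0294)] [np.float64(38.1), np.float64(-45.6), np.float64(-141.5), np.float64(127.9)]
oxi [0.5292 0.1417 0.064 ] [ -9.   2. 175.]
short heading -48.863682374719495 (np.float64(50.98084727934028), np.float64(5.411054623228371), np.float64(3.301535075410102))
tray [[ 0.453  0.02   0.014]
 [ 0.569  0.026  0.014]
 [ 0.573 -0.081  0.014]
 [ 0.455 -0.085  0.014]] [ 0.5125 -0.0298  0.014 ]
div front [0.4533 0.2156 0.06  ]
div back [0.6172 0.2216 0.06  ]
front right corner [0.4488 0.0598 0.075 ]
back right [0.6298 0.0673 0.075 ]
```

```bash
python3 -m crank '[[80,[-10,3,20],10],[80,[-10,3,50],20],[75,[-10,3,80],30],[75,[-10,3,100],40],[75,[-10,3,120],50],[75,[-10,3,140],53],[75,[-10,3,165],53],[75,[-10,3,182],53],[75,[-10,3,184],53],[30,[-10,3,184],53],[0,[-10,3,184],53],[0,[-10,3,184],53],[0,[-10,3,184],53],[0,[-10,3,184],53]]'
```

```text
time_s: 12.72
tool_pos: [0.5293, 0.1419, 0.0364]
tool_rot: [2.96, 1.053, 0.0]
ft_force: [0.4, -0.2, 0.9]
finger_gap: 0.0002
grasp_force: 0.0
```

```bash
python3 -m crank '[[0,[0,0,-40],0],[0,[0,0,-90],0],[40,[0,0,-130],0],[80,[0,0,-130],0]]'
python3 - <<'E'
from h import *
s=arm.read_state(); w=eyes.camera_info('wrist')
snap('wrist','w5.png')
for d in nets.spot_in('oximeter_mid','wrist'): print(np.round(d['xyz'],3),d['confidence'],proj(w,d['xyz']))
E
```

```text
time_s: 13.22
tool_pos: [0.5321, 0.1421, 0.1711]
tool_rot: [2.958, 1.052, 0.014]
ft_force: [-0.2, -0.1, -0.4]
finger_gap: 0.0362
grasp_force: 0.0
[0.534 0.142 0.066] 0.81 (np.float64(255.3060541758286), np.float64(176.44638905537568))
```

View pics/w5.png

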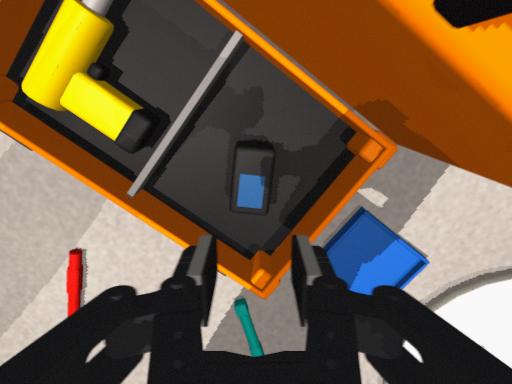

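```bash
python3 - <<'E'
from h import *
s=arm.read_state(); w=eyes.camera_info('wrist'); Rt=R.from_rotvec(s['tool_rot']).as_matrix()
for d in (0,.010,.019,.03,.04): print(d,[np.round(proj(w,s['tool_pos']+Rt@np.array([x,y,-d]))) for x in(0,.011) for y in (-.018,0,.018)])
print(s['finger_gap'],s['tool_pos'])
im=cv2.imread('pics/w5.png'); cv2.imwrite('pics/w5c.png',cv2.resize(im[120:384,130:380],None,fx=2.2,fy=2.2,interpolation=cv2.INTER_CUBIC))
E
```

```text
0 [array([222., 226.]), array([254., 226.]), array([286., 226.]), array([221., 207.]), array([254., 207.]), array([287., 207.])]
0.01 [array([220., 233.]), array([254., 233.]), array([288., 233.]), array([220., 214.]), array([254., 214.]), array([289., 214.])]
0.019 [array([218., 241.]), array([254., 241.]), array([290., 241.]), array([218., 221.]), array([254., 221.]), array([290., 221.])]
0.03 [array([216., 251.]), array([254., 251.]), array([292., 251.]), array([215., 230.]), array([254., 230.]), array([293., 230.])]
0.04 [array([214., 262.]), array([254., 262.]), array([295., 262.]), array([213., 240.]), array([254., 240.]), array([296., 240.])]
0.05101216637794321 [0.52904731 0.14186558 0.16619248]
```

View pics/w5c.png

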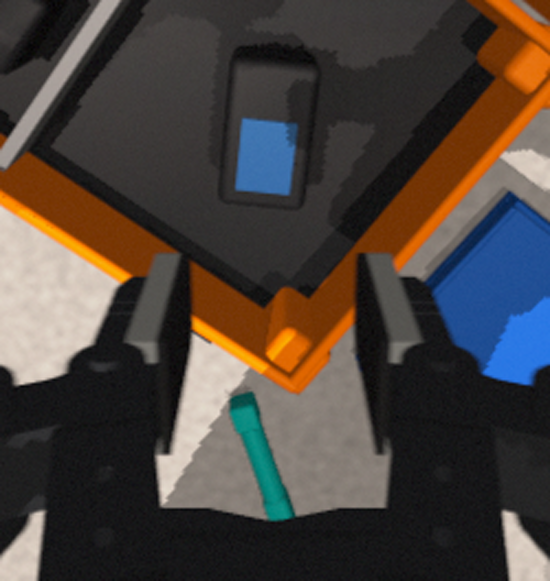

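The tips show at rows that put them about 33 mm behind the reported TCP when shut. This also explains why both closings landed too high, first on the bar and then on the oximeter. I'll go deeper by that amount.

```bash
python3 -m crank '[[75,[0,0,40],0],[75,[0,0,90],0],[75,[0,0,120],0],[75,[0,0,135],0],[75,[0,0,145],0],[75,[0,0,152],0],[75,[0,0,152],0]]'
python3 - <<'E'
from h import *
snap('wrist','w6.png')
E
```

```text
time_s: 14.2
tool_pos: [0.5296, 0.1419, 0.0146]
tool_rot: [2.96, 1.052, 0.001]
ft_force: [-0.7, 0.6, -0.6]
finger_gap: 0.0642
grasp_force: 0.0
```

View pics/w6.png

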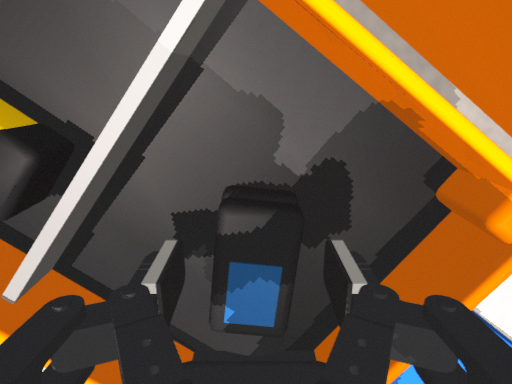

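TCP z is below the bay floor height with no contact, which confirms the offset. The oximeter, columns 213 to 300, sits centred between the pads, columns 180 and 330.

```bash
python3 -m crank '[[75,[0,0,12],0],[75,[0,0,12],0],[30,[0,0,12],0],[0,[0,0,12],0],[0,[0,0,12],0],[0,[0,0,12],0],[0,[0,0,12],0]]'
```

```text
time_s: 15.12
tool_pos: [0.5298, 0.1419, 0.0028]
tool_rot: [2.96, 1.052, 0.002]
ft_force: [0.3, 1.0, 2.5]
finger_gap: 0.0362
grasp_force: 57.4
```

```bash
python3 - <<'E'
from h import *
print(to_tool([.511,-.031,.12]).round(), to_tool([.511,-.031,-.02]).round(), spin_to(2))
E
```

```text
[-124.  122. -117.] [-124.  122.   23.] (np.float64(-52.85440074416287), np.float64(4.3909873435790026), np.float64(55.24554666656587))
```

```bash
python3 -m crank '[[0,[0,0,-20],0],[0,[0,0,-60],0],[0,[0,0,-100],0],[0,[-30,30,-110],-9],[0,[-60,60,-110],-18],[0,[-90,90,-110],-28],[0,[-124,122,-110],-38],[0,[-124,122,-110],-48],[0,[-124,122,-80],-53],[0,[-124,122,-40],-53],[0,[-124,122,-10],-53],[0,[-124,122,12],-53],[0,[-124,122,22],-53],[0,[-124,122,23],-53]]'
```

```text
time_s: 16.88
tool_pos: [0.5094, -0.0309, -0.0213]
tool_rot: [-2.178, -2.262, 0.001]
ft_force: [-0.1, -0.3, -0.3]
finger_gap: 0.0364
grasp_force: 59.4
```

```bash
python3 -m crank '[[0,[0,0,2],0],[60,[0,0,2],0],[60,[0,0,2],0],[60,[0,0,-10],0],[60,[0,0,-50],0],[60,[0,0,-110],0],[60,[-40,0,-160],0],[60,[-100,5,-210],0],[60,[-160,5,-250],0],[60,[-220,10,-290],0],[60,[-240,10,-300],0],[60,[-240,10,-300],0]]'
python3 - <<'E'
from h import *
s=arm.read_state(); w=eyes.camera_info('wrist'); print(s['tool_pos'])
snap('wrist','w7.png')
for t in ['airway1_mid','airway2_mid','airway3_mid','handle_mid','penlight_mid','oximeter_mid']:
  for d in nets.spot_in(t,'wrist'): print(t,np.round(d['xyz'],3),round(d['confidence'],2),np.round(proj(w,d['xyz'])))
E
```

```text
time_s: 18.38
tool_pos: [0.5299, -0.2744, 0.2839]
tool_rot: [2.179, 2.253, 0.001]
ft_force: [0.3, -0.2, -0.7]
finger_gap: 0.0514
grasp_force: 0.0
[ 0.52987933 -0.27438252  0.28386626]
airway1_mid [ 0.494 -0.351  0.037] 0.69 [224. 202.]
airway1_mid [ 0.478 -0.189  0.045] 0.53 [211.  73.]
airway2_mid [ 0.583 -0.347  0.037] 0.78 [291. 201.]
airway3_mid [ 0.625 -0.237  0.038] 0.8 [331. 119.]
penlight_mid [ 0.243 -0.303  0.01 ] 0.87 [ 41. 157.]
penlight_mid [ 0.427 -0.27   0.037] 0.64 [171. 140.]
penlight_mid [ 0.335 -0.649  0.014] 0.48 [128. 364.]
```

View pics/w7.png

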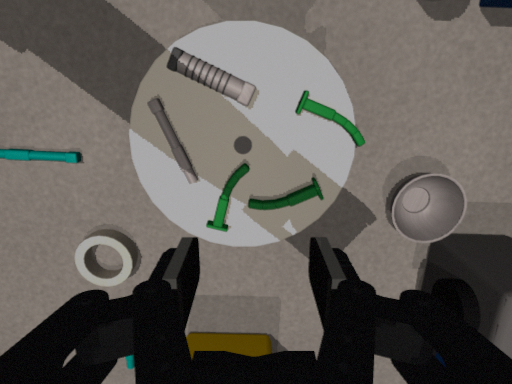

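The airways are A, flange (303,102) to tip (361,143); B, flange (319,188) to tip (250,204); and C, flange (218,227) to tip (246,168). All three are green and on the turntable. I'll fit the described outline to the green mask to get their poses.

```bash
cat >> h.py <<'E'
from scipy.optimize import minimize
def model():
    t=np.linspace(0,np.radians(44),12); Rr=67.6; c=np.stack([-21-Rr*np.sin(t),Rr*(1-np.cos(t))],1); n=np.stack([np.sin(t),-np.cos(t)],1)*-5.5
    tube=np.vstack([c+n,(c-n)[::-1]])
    bx=lambda x0,x1,y:np.array([[x0,-y],[x1,-y],[x1,y],[x0,y]],float)
    return [bx(-21,23,7),bx(22.5,27.5,15),tube]
def airways(cam='wrist',fn='t.png',zs=(.038,.022),minpx=60):
    i=eyes.camera_info(cam); im=snap(cam,fn); hsv=cv2.cvtColor(im,cv2.COLOR_RGB2HSV)
    m=cv2.inRange(hsv,(50,120,40),(75,255,255)); n,l,st,ce=cv2.connectedComponentsWithStats(m); out=[]
    for k in range(1,n):
        if st[k,4]<minpx: continue
        mk=(l==k).astype(np.uint8); cw=ray(i,*ce[k],.03)
        def ras(p):
            o=np.zeros_like(mk); c,s=np.cos(p[2]),np.sin(p[2])
            for q in model():
                a=[]
                for z in zs:
                    X=np.stack([p[0]+(c*q[:,0]-s*q[:,1])/1e3,p[1]+(s*q[:,0]+c*q[:,1])/1e3,np.full(len(q),z)],1)
                    a+=[proj(i,x) for x in X]
                a=np.array(a,np.float32); h=len(a)//2
                for b in (a[:h],a[h:]): cv2.fillPoly(o,[np.round(b*16).astype(np.int32)],1,shift=4)
            return o
        def cost(p):
            o=ras(p); return 1-(o&mk).sum()/max(1,(o|mk).sum())
        best=min((minimize(cost,[cw[0]+.02*np.cos(a),cw[1]+.02*np.sin(a),a],method='Nelder-Mead',options=dict(initial_simplex=[[cw[0]+.02*np.cos(a)+dx,cw[1]+.02*np.sin(a)+dy,a+da] for dx,dy,da in [(0,0,0),(.008,0,0),(0,.008,0),(0,0,.3)]],maxiter=80)) for a in np.arange(0,6.28,.52)),key=lambda r:r.fun)
        p=best.x; out.append((p,1-best.fun,st[k,4]))
    return out
def show(out,zt=None):
    for p,f,a in out:
        h=np.degrees(p[2])+90; d=to_tool([p[0],p[1],.029]); print(np.round(p[:2],4),'yaw',round(np.degrees(p[2])%360,1),'IoU',round(f,2),a,'tool shift',d.round(1),'spin',np.round(spin_to(h),1))
E
python3 - <<'E'
from h import *
show(airways())
print(np.degrees(arm.read_state()['joints']).round(1))
E
```

```text
[ 0.6132 -0.228 ] yaw 157.9 IoU 0.8 809 tool shift [ 37.6  86.1 249.4] spin [-65.7 -36.8 -39. ]
[ 0.4904 -0.3627] yaw 255.4 IoU 0.77 678 tool shift [-92.2 -41.8 249.4] spin [ 16.9 -36.8 -39. ]
[ 0.5937 -0.3401] yaw 26.2 IoU 0.63 640 tool shift [-73.6  62.3 249.3] spin [ 66.  -36.8 -39. ]
[-36.8   3.4  97.1   0.   79.6 -39. ]
```

```bash
python3 -m crank '[[45,[10,25,40],-10],[45,[20,50,80],-20],[45,[30,75,120],-30],[45,[38,86,150],-40],[45,[38,86,180],-50],[45,[38,86,210],-60],[45,[38,86,230],-66],[45,[38,86,255],-66],[45,[38,86,275],-66],[45,[38,86,285],-66],[45,[38,86,290],-66],[0,[38,86,290],-66],[0,[38,86,290],-66],[0,[38,86,290],-66],[0,[38,86,290],-66]]'
```

```text
time_s: 20.65
tool_pos: [0.6145, -0.2298, -0.0094]
tool_rot: [0.595, 3.082, -0.001]
ft_force: [0.5, 0.3, 5.2]
finger_gap: 0.0124
grasp_force: 63.2
```

```bash
cat >> h.py <<'E'
def case(x,y,z): 
    c,s=np.cos(.037),np.sin(.037); return [.534+(c*x-s*y)/1e3,.218+(s*x+c*y)/1e3,z]
def place(x,y,z=.003): print('place',to_tool(case(x,y,z)).round(),'spin',np.round(spin_to(92.1),1),'now',arm.read_state()['tool_pos'].round(4),arm.read_state()['finger_gap'])
E
python3 - <<'E'
from h import *
place(-10,-115)
E
```

```text
place [204. 277. -13.] spin [-24.  -29.4 -97.5] now [ 0.6145 -0.2298 -0.0094] 0.01238218837244602
```

```bash
python3 -m crank '[[0,[0,0,-20],0],[0,[0,0,-70],0],[0,[0,0,-120],0],[0,[10,15,-160],0],[0,[40,50,-160],-4],[0,[75,95,-160],-8],[0,[110,140,-160],-14],[0,[145,190,-160],-20],[0,[180,240,-160],-24],[0,[204,277,-160],-24],[0,[204,277,-160],-24],[0,[204,277,-130],-24],[0,[204,277,-90],-24],[0,[204,277,-50],-24],[0,[204,277,-26],-24],[0,[204,277,-15],-24],[0,[204,277,-13],-24]]'
```

```text
time_s: 22.78
tool_pos: [0.5275, 0.103, 0.0023]
tool_rot: [0.057, -3.141, 0.0]
ft_force: [-0.2, 0.6, -1.4]
finger_gap: 0.0124
grasp_force: 62.2
```

```bash
python3 -m crank '[[28,[0,0,0],0],[28,[0,0,0],0],[28,[0,0,-15],0],[28,[0,0,-60],0],[28,[0,0,-120],0],[35,[0,-40,-170],0],[45,[0,-90,-190],0],[45,[0,-150,-210],0],[45,[0,-210,-240],0],[45,[0,-270,-270],0],[45,[0,-330,-270],0],[45,[0,-380,-270],0],[45,[0,-380,-270],0],[45,[0,-380,-270],0]]'
python3 - <<'E'
from h import *
show(airways()); print(arm.read_state()['tool_pos'])
show(airways('top','top2.png',minpx=15))
im=cv2.imread('pics/top2.png')
cv2.imwrite('pics/tt.png',cv2.resize(np.hstack([cv2.imread('pics/t.png')[:, :],cv2.resize(im[110:230,95:255],None,fx=3.2,fy=3.2)]),None,fx=.78,fy=.78))
E
```

```text
time_s: 24.52
tool_pos: [0.5415, -0.2757, 0.2731]
tool_rot: [-0.058, 3.14, 0.0]
ft_force: [1.0, 0.7, -0.8]
finger_gap: 0.0382
grasp_force: 0.0
[ 0.4896 -0.363 ] yaw 255.8 IoU 0.79 904 tool shift [ 55.4 -85.9 244. ] spin [ -73.6  -36.5 -128.7]
[ 0.5928 -0.34  ] yaw 27.0 IoU 0.68 716 tool shift [-48.6 -66.9 244.1] spin [ -24.8  -36.5 -128.7]
[ 0.54159569 -0.27504366  0.27306808]
[0.9073 0.381 ] yaw 344.3 IoU 0.3 687 tool shift [-390.7  641.1  244.1] spin [  18.   -36.5 -128.7]
[0.5255 0.1048] yaw 182.7 IoU 0.89 181 tool shift [  1.5 379.9 243.9] spin [  -0.5  -36.5 -128.7]
[ 0.4811 -0.3932] yaw 257.7 IoU 0.16 23 tool shift [  65.3 -116.   244. ] spin [ -75.5  -36.5 -128.7]
```

```bash
python3 -m crank '[[45,[-10,-15,0],10],[45,[-20,-30,0],20],[45,[-35,-45,20],30],[45,[-49,-67,40],40],[45,[-49,-67,60],50],[45,[-49,-67,80],60],[45,[-49,-67,100],70],[45,[-49,-67,120],80],[45,[-49,-67,140],90],[45,[-49,-67,150],100],[45,[-49,-67,150],110],[45,[-49,-67,150],120],[45,[-49,-67,150],130],[45,[-49,-67,150],140],[45,[-49,-67,150],150],[45,[-49,-67,150],155],[45,[-49,-67,150],155]]'
python3 - <<'E'
from h import *
show(airways()); print(arm.read_state()['tool_pos'])
E
```

```text
time_s: 26.75
tool_pos: [0.5936, -0.3396, 0.1228]
tool_rot: [3.052, 0.742, 0.0]
ft_force: [0.1, -0.2, 0.4]
finger_gap: 0.0386
grasp_force: 0.0
[ 0.5944 -0.3413] yaw 25.0 IoU 0.8 1699 tool shift [ 0.1  1.6 93.8] spin [  2.4 -38.3  24.4]
[ 0.5071 -0.311 ] yaw 191.9 IoU 0.11 199 tool shift [-63.5 -65.4  93.7] spin [ 15.4 -38.3  24.4]
[ 0.4866 -0.377 ] yaw 69.6 IoU 0.38 801 tool shift [-112.1  -16.1   93.7] spin [-42.2 -38.3  24.4]
[ 0.59354112 -0.33984276  0.12276059]
```

```bash
python3 -m crank '[[45,[0,1,40],2],[45,[0,1,80],2],[45,[0,1,110],2],[45,[0,1,125],2],[45,[0,1,131],2],[0,[0,1,131],2],[0,[0,1,131],2],[0,[0,1,131],2],[0,[0,1,131],2]]'
python3 - <<'E'
from h import *
place(10,-37)
E
```

```text
time_s: 27.92
tool_pos: [0.5945, -0.3428, -0.007]
tool_rot: [3.064, 0.683, 0.003]
ft_force: [0.4, 0.1, 4.3]
finger_gap: 0.0123
grasp_force: 62.5
place [ 178. -495.  -11.] spin [ 23.  -38.4  26.4] now [ 0.5945 -0.3428 -0.007 ] 0.012268932351139168
```

```bash
python3 -m crank '[[0,[0,0,-20],0],[0,[0,0,-70],0],[0,[0,0,-120],0],[0,[10,-30,-160],0],[0,[25,-80,-160],0],[0,[45,-130,-160],4],[0,[65,-185,-160],8],[0,[85,-240,-160],12],[0,[105,-295,-160],16],[0,[125,-350,-160],20],[0,[145,-405,-160],23],[0,[165,-460,-160],23],[0,[178,-495,-160],23],[0,[178,-495,-140],23],[0,[178,-495,-100],23],[0,[178,-495,-60],23],[0,[178,-495,-30],23],[0,[178,-495,-16],23],[0,[178,-495,-11],23],[0,[178,-495,-11],23]]'
python3 - <<'E'
from h import *
place(10,-37)
E
```

```text
time_s: 30.42
tool_pos: [0.5454, 0.1814, 0.0036]
tool_rot: [-3.141, -0.058, -0.003]
ft_force: [0.1, 0.1, -0.1]
finger_gap: 0.0122
grasp_force: 62.0
place [-0. -0.  1.] spin [ 0.   8.3 96.2] now [0.5454 0.1814 0.0036] 0.012220948247761638
```

```bash
python3 -m crank '[[28,[0,0,0],0],[28,[0,0,0],0],[28,[0,0,-15],0],[28,[0,0,-60],0],[28,[0,0,-120],0],[35,[-5,40,-160],0],[45,[-10,90,-160],-5],[45,[-20,140,-160],-10],[45,[-28,200,-160],-18],[45,[-36,260,-160],-28],[45,[-44,320,-160],-38],[45,[-52,380,-160],-48],[45,[-60,440,-160],-58],[45,[-70,500,-160],-68],[45,[-76,542,-140],-74],[45,[-76,542,-120],-74],[45,[-76,542,-120],-74],[45,[-76,542,-120],-74]]'
python3 - <<'E'
from h import *
show(airways()); print(arm.read_state()['tool_pos'])
show(airways('top','top2.png',minpx=15))
E
```

```text
time_s: 32.67
tool_pos: [0.4892, -0.3615, 0.1231]
tool_rot: [2.471, 1.939, 0.0]
ft_force: [0.3, 0.4, 0.3]
finger_gap: 0.0381
grasp_force: 0.0
[ 0.49   -0.3625] yaw 255.3 IoU 0.77 1858 tool shift [-0.5  0.5 94.5] spin [  0.9 -46.  -32.3]
[ 0.48952946 -0.36175884  0.12354751]
[0.9074 0.3829] yaw 340.6 IoU 0.29 688 tool shift [822.9 228.5  94.3] spin [-84.4 -46.  -32.3]
[0.5255 0.1048] yaw 182.7 IoU 0.89 181 tool shift [462.  -76.3  94.1] spin [ 73.5 -46.  -32.3]
[0.547 0.186] yaw 2.2 IoU 0.89 181 tool shift [545.9 -74.8  94.1] spin [ 74.  -46.  -32.3]
```

```bash
python3 -m crank '[[45,[0,0,40],0],[45,[0,0,80],0],[45,[0,0,110],0],[45,[0,0,125],0],[45,[0,0,131],0],[0,[0,0,131],0],[0,[0,0,131],0],[0,[0,0,131],0],[0,[0,0,131],0]]'
python3 - <<'E'
from h import *
place(-10,-76)
E
```

```text
time_s: 33.9
tool_pos: [0.4896, -0.3637, -0.0071]
tool_rot: [2.471, 1.936, 0.001]
ft_force: [0.8, 0.3, 5.6]
finger_gap: 0.0123
grasp_force: 62.4
place [500. -85. -11.] spin [ 74.  -46.1 -32.3] now [ 0.4896 -0.3637 -0.0071] 0.012305942809177043
```

```bash
python3 -m crank '[[0,[0,0,-20],0],[0,[0,0,-70],0],[0,[0,0,-120],0],[0,[30,-5,-160],0],[0,[80,-12,-160],5],[0,[130,-20,-160],12],[0,[185,-30,-160],20],[0,[240,-40,-160],30],[0,[295,-50,-160],40],[0,[350,-60,-160],50],[0,[405,-70,-160],60],[0,[460,-80,-160],70],[0,[501,-85,-160],74],[0,[501,-85,-140],74],[0,[501,-85,-100],74],[0,[501,-85,-60],74],[0,[501,-85,-30],74],[0,[501,-85,-16],74],[0,[501,-85,-11],74],[0,[501,-85,-11],74]]'
python3 - <<'E'
from h import *
place(-10,-76)
E
```

```text
time_s: 36.4
tool_pos: [0.5273, 0.1441, 0.0037]
tool_rot: [-3.141, -0.059, -0.004]
ft_force: [-0.3, -0.6, 0.2]
finger_gap: 0.0123
grasp_force: 61.7
place [-1.  2.  1.] spin [ 0.   4.6 92.5] now [0.5273 0.1441 0.0037] 0.012327027684763263
```

```bash
python3 -m crank '[[28,[0,0,0],0],[28,[0,0,0],0],[28,[0,0,-15],0],[28,[0,0,-60],0],[28,[0,0,-120],0],[35,[-5,40,-160],0],[38,[-10,90,-190],-10],[38,[-20,140,-220],-20],[38,[-30,200,-260],-30],[38,[-45,260,-300],-40],[38,[-60,320,-300],-50],[38,[-75,380,-300],-60],[38,[-85,440,-300],-70],[38,[-85,440,-300],-80],[38,[-85,440,-300],-90],[38,[-85,440,-300],-90],[38,[-85,440,-300],-90],[38,[-85,440,-300],-90]]'
python3 - <<'E'
from h import *
i=eyes.camera_info('top')
show(airways('top','top3.png',minpx=15))
for t in ['oximeter_mid','returns','airway1_mid','handle_mid','penlight_mid','drill_mid']:
    for d in nets.spot_in(t,'top'): print(t,np.round(d['xyz'],3),round(d['confidence'],2))
a=cv2.imread('pics/top3.png'); cv2.imwrite('pics/top3c.png',cv2.resize(a[95:235,90:350],None,fx=3.05,fy=3.05,interpolation=cv2.INTER_CUBIC))
E
```

```text
time_s: 38.65
tool_pos: [0.4578, -0.2983, 0.3027]
tool_rot: [2.18, 2.262, -0.0]
ft_force: [-0.6, 0.3, -0.1]
finger_gap: 0.0323
grasp_force: 0.0
[0.8773 0.403 ] yaw 154.3 IoU 0.3 688 tool shift [685.4 445.3 273.5] spin [-62.2 -43.7 -45.9]
[0.5284 0.1469] yaw 182.6 IoU 0.87 183 tool shift [442.4  87.1 273.5] spin [ 89.5 -43.7 -45.9]
[0.5255 0.1048] yaw 182.7 IoU 0.89 181 tool shift [400.5  82.6 273.5] spin [ 89.4 -43.7 -45.9]
[0.5472 0.1857] yaw 2.9 IoU 0.88 180 tool shift [480.5 107.3 273.5] spin [ 89.2 -43.7 -45.9]
returns [ 0.499 -0.026  0.004] 0.74
returns [0.625 0.215 0.227] 0.41
airway1_mid [0.544 0.14  0.044] 0.61
handle_mid [ 0.48  -0.194  0.042] 0.69
handle_mid [ 0.53  -0.045  0.04 ] 0.34
penlight_mid [0.285 0.206 0.014] 0.71
penlight_mid [ 0.338 -0.606  0.014] 0.47
penlight_mid [0.36  0.001 0.015] 0.45
penlight_mid [ 0.238 -0.302  0.01 ] 0.42
penlight_mid [0.547 0.101 0.048] 0.24
drill_mid [0.506 0.311 0.056] 0.71
```

View pics/top3c.png

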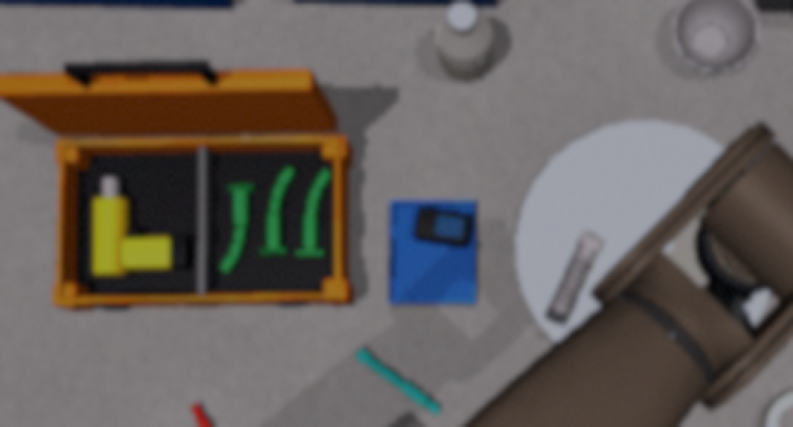

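Picture: three airways lie in the right bay (crop 235 to 315, 165 to 270), the drill is untouched and the oximeter is inside the blue tray at crop (443,227). The lid is still upright, with its bar at crop (140,70). Next I'll go to the bar to lower the lid.

```bash
python3 -m crank '[[38,[40,5,-40],0],[38,[100,10,-60],0],[38,[160,30,-60],0],[38,[220,55,-60],0],[38,[280,80,-60],0],[38,[340,110,-60],0],[38,[400,140,-60],0],[38,[460,170,-60],0],[38,[500,190,-60],0],[38,[518,195,-60],0],[38,[518,195,-60],0],[38,[518,195,-60],0]]'
python3 - <<'E'
from h import *
s=arm.read_state(); w=eyes.camera_info('wrist'); im=snap('wrist','w8.png')
print(s['tool_pos'],s['finger_gap'],to_tool([.634,.226,.253]).round(), proj(w,[.634,.226,.302]), proj(w,[.634,.286,.302]))
cv2.imwrite('pics/w8.png',cv2.cvtColor(im,cv2.COLOR_RGB2BGR))
E
```

```text
time_s: 40.5
tool_pos: [0.633, 0.2246, 0.3627]
tool_rot: [2.181, 2.261, -0.001]
ft_force: [-0.8, 0.1, 0.2]
finger_gap: 0.0323
grasp_force: 0.0
[0.63295172 0.22460875 0.36268452] 0.03229050958648671 [  2.   1. 110.] (np.float64(255.79865840040864), np.float64(190.95015658511275)) (np.float64(259.10820972878776), np.float64(106.78172924761806))
```

View pics/w8.png

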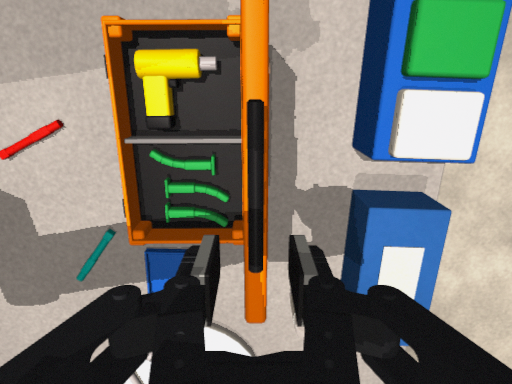

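The bar is at column 256, exactly where predicted, centred between the pads. I'll descend and grip it.

```bash
python3 -m crank '[[38,[2,1,40],0],[38,[2,1,80],0],[38,[2,1,100],0],[38,[2,1,110],0],[38,[2,1,110],0],[0,[2,1,110],0],[0,[2,1,110],0],[0,[2,1,110],0],[0,[2,1,110],0]]'
```

```text
time_s: 41.68
tool_pos: [0.6348, 0.2282, 0.2546]
tool_rot: [2.178, 2.261, 0.004]
ft_force: [-0.8, -1.7, 5.4]
finger_gap: 0.0098
grasp_force: 58.8
```

```bash
python3 -m crank '[[0,[0,-12,0],0],[0,[0,-31,0],0],[0,[0,-50,3],0],[0,[0,-69,7],0],[0,[0,-88,13],0],[0,[0,-105,20],0],[0,[0,-105,20],0]]'
```

```text
time_s: 42.55
tool_pos: [0.5286, 0.224, 0.234]
tool_rot: [2.178, 2.262, 0.001]
ft_force: [-3.0, -1.6, 6.9]
finger_gap: 0.0096
grasp_force: 62.8
```

```bash
python3 -m crank '[[0,[0,-9,4],0],[0,[0,-18,9],0],[0,[0,-26,14],0],[0,[0,-34,20],0],[0,[0,-42,26],0],[0,[0,-50,32],0],[0,[0,-55,37],0],[0,[0,-55,37],0],[0,[0,-55,37],0]]'
python3 - <<'E'
from h import *
s=arm.read_state(); im=snap('side','s2.png'); snap('top','top4.png')
p=s['tool_pos']; print(p, np.degrees(np.arctan2(p[2]-.031,.623-p[0]))-3.1)
E
```

```text
time_s: 43.68
tool_pos: [0.473, 0.2217, 0.1959]
tool_rot: [-2.178, -2.262, 0.005]
ft_force: [-4.0, -2.6, 6.3]
finger_gap: 0.0098
grasp_force: 65.6
[0.47297176 0.22173595 0.19589644] 44.60303690095203
```

```bash
python3 -m crank '[[38,[0,0,0],0],[38,[0,0,0],0],[38,[0,0,0],0],[38,[0,0,-15],0],[38,[0,0,-40],0],[38,[0,0,-80],0],[38,[-40,-10,-110],0],[38,[-100,-20,-120],0],[38,[-160,-30,-120],0],[38,[-220,-30,-120],0],[38,[-280,-30,-120],0],[38,[-340,-30,-120],0],[38,[-400,-30,-120],0],[38,[-460,-30,-120],0],[38,[-460,-30,-120],0],[38,[-460,-30,-120],0]]'
python3 - <<'E'
from h import *
print(arm.read_state()['ft_force'])
im=snap('top','top5.png'); i=eyes.camera_info('top'); g=im.max(2).astype(int)
# bar predicted pixel for lid angles
for th in (36,40,45,50,54):
    t=np.radians(th); q=case(90-222*np.cos(t)+12*np.sin(t),0,.077+.222*np.sin(t)+.012*np.cos(t)); print(th,np.round(proj(i,q),1))
u,v=proj(i,case(90-222*.707+8.5,0,.2425)); print('column profile',int(v)-12,g[int(v)-12:int(v)+13,int(u)].tolist())
show(airways('top','top6.png',minpx=15))
for t in ['oximeter_mid','handle_mid','penlight_mid','drill_mid']:
    for d in nets.spot_in(t,'top'): print(t,np.round(d['xyz'],3),round(d['confidence'],2))
snap('side','s3.png'); j=eyes.camera_info('side')
for t in ['oximeter_mid','handle_mid','penlight_mid','lid_bar','airway1_mid']:
    for d in nets.spot_in(t,'side'): print('side',t,np.round(d['xyz'],3),round(d['confidence'],2))
E
```

```text
time_s: 45.78
tool_pos: [0.4614, -0.2387, 0.316]
tool_rot: [2.18, 2.262, 0.001]
ft_force: [-0.1, -0.3, 0.8]
finger_gap: 0.032
grasp_force: 0.0
[-0.07376444 -0.31140474  0.79732196]
36 [143.2 184.7]
40 [142.2 180.8]
45 [140.9 175.4]
50 [139.7 169.7]
54 [138.8 164.8]
column profile 163 [141, 144, 148, 151, 151, 151, 144, 117, 83, 92, 122, 125, 96, 55, 38, 80, 125, 146, 145, 122, 80, 42, 31, 30, 29]
[0.8837 0.3982] yaw 159.2 IoU 0.3 689 tool shift [619.  446.3 287.2] spin [-67.  -38.5 -40.7]
[0.5222 0.1069] yaw 3.1 IoU 0.31 66 tool shift [342.   73.7 287. ] spin [ 89.1 -38.5 -40.7]
[0.4869 0.1965] yaw 159.2 IoU 0.41 64 tool shift [432.9  41.9 286.9] spin [-67.  -38.5 -40.7]
[0.5058 0.1543] yaw 92.6 IoU 0.31 51 tool shift [390.   59.2 286.9] spin [ -0.4 -38.5 -40.7]
oximeter_mid [ 0.531 -0.045  0.041] 0.72
handle_mid [ 0.512 -0.209  0.044] 0.63
penlight_mid [0.55  0.219 0.182] 0.71
penlight_mid [0.364 0.01  0.017] 0.46
penlight_mid [0.286 0.208 0.014] 0.46
penlight_mid [0.487 0.295 0.052] 0.44
penlight_mid [ 0.238 -0.3    0.01 ] 0.42
drill_mid [0.49  0.294 0.054] 0.82
drill_mid [ 0.514 -0.206  0.043] 0.5
side oximeter_mid [ 0.518 -0.056  0.033] 0.77
side handle_mid [ 0.473 -0.196  0.042] 0.65
side penlight_mid [ 0.329 -0.611  0.012] 0.94
side penlight_mid [ 0.426 -0.28   0.035] 0.76
side penlight_mid [ 0.352 -0.012  0.013] 0.68
side penlight_mid [ 0.23  -0.305  0.012] 0.56
side penlight_mid [0.275 0.2   0.009] 0.55
side lid_bar [0.53  0.16  0.176] 0.8
side airway1_mid [0.53  0.132 0.044] 0.57
```

```bash
python3 -c "
from cell import arm
print(arm.job_done())"
```

```text
the job is handed in; nothing more can be done
None
```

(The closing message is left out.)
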